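# Level the counting scale and hold the fullest connector tin over it

## Robot

A 6-joint arm with a two-finger parallel gripper is mounted at the origin on the work surface. World frame = base frame: x ahead of the robot, y to its left, z up, the work surface at z = 0. Lengths are in m, angles in degrees, forces in N, time in s.
With the tool pointing down it reaches from about 0.25 to 0.725 m from the base axis. Payload 9.7 kg.
Tool frame: the origin (TCP) lies at the very end of the fingers, on their centre line; the grasp point (between the pads) lies 19 mm behind it; y points along the fingers, x is the direction in which the jaws open and shut, and the axes are right-handed (so a half turn about y gives the same grasp; the last joint's range is limited). The gripper opens to 85 mm and grips with 20 to 120 N. Pads are 22 mm wide; open, the fingers measure 114 mm over their backs; the gripper's body (76 mm by 85 mm) begins 54 mm behind the grasp point. The pads swing forward as they close: fully open they stand 13 mm farther back than shut.
Start: joints at [-73.339, 4.979, 10.078, 95.1, 0, 90], TCP at [0.158, -0.527, 0.231] pointing down, gripper open.
Joint ranges: [-179.16, 179.16], [-48.56, 103.87], [-65.8, 70.77], [-126.05, 130.52], [-82.76, 87.17], [-180, 180]. Speed limits (degrees/s): [127.2, 127.2, 147.25, 180, 180, 180].

## Interface

Orientations are given as [roll, pitch, yaw] about the fixed x, y, z axes, in that order (R = Rz(yaw) Ry(pitch) Rx(roll)).
In Python, from workcell import bot gives the robot as it stands.
- The arm moves only by the shell command python3 -m jog 'ROWS' [FORCE]. ROWS is JSON, a list of rows, each an object with "rotation": the turn, a rotation vector about the world's x, y, z in degrees, a list of three; "travel": the shift along the world's x, y, z in mm, a list of three; "jaw": the gripper command: -1 is shut, 1 is fully open, values between are in proportion. In form: [{"rotation": [rx, ry, rz], "travel": [x, y, z], "jaw": jaw}, ...]. A call has 1 to 8 rows; each row shifts and turns the commanded pose from where the row before left it; what a row does not reach is not made up. A row lasts 1/8 s, in which the tool goes at most 62.5 mm and 10.7 degrees, less where a joint would pass 70% of its speed; a pose out of reach is approached as far as the arm can. A call with a gripper value outside its range is refused whole. The fingers move at their own pace and stop on an object; FORCE is the grip in N (left out, the last holds). Time passes only in rows, so rows that do not move let the fingers close. It gives the time, the measured TCP pose, the force and the opening at its end, in the units of the state.
- bot.get_obs(): the state, without advancing time (a new reading comes with each control period).
- bot.camera(name): name is "scene" or "top" or "wrist"; returns the picture (420x560x3 uint8, red, green, blue); there is no depth.
- bot.camera_params(name): a dict with "K" (3x3 intrinsics, pixels), "view" (4x4, takes a point from world to camera coordinates). Camera axes: x right, y up, looking along -z (the intrinsics and any distortion apply to the point x, -y, -z); pixel columns grow to the right and rows downward; lengths in m; the calibration is good to about 2 mm. A picture is of the moment at which its call begins: read the wrist's pose just before it. camera_params takes no time and is no camera call; for the wrist camera it gives the pose at the moment of the call.
- bot.job_done(): hands the job in, once; it reports no verdict.
Trained networks look in the newest picture that a camera, given by its name, has taken for a name from the list of things; names that differ only in an ending like _2 or _b are one class to them, and where a whole thing is asked for, a point or a joint stands for the part that bears it (a point fixed in the world has none). Each returns a list of dicts, best first, with "score" (0 to 1); they miss things now and then, are a little off and sometimes report something else, mostly with a low value. They report only what shows in the picture. A call takes as long as a camera call. They do not tell look-alikes from the thing itself.
- bot.recognise(camera, thing): "xy" ([column, row] in pixels, amid what is visible of it).
- bot.trace(camera, thing): "mask" (420x560 bool, what is visible of it) and "xy" ([column, row] in pixels, amid what is visible of it).
The state is a dict: "time": time; "q": joint angles; "qd": joint speeds; "joint_efforts": joint torques, N m; "ee_pos": TCP position; "tcp_rot": TCP orientation; "wrist_force": force on the tool from outside, world axes, zero at the start; "torque": the same for the moment, N m; "opening": finger opening in m.
Only numpy, scipy, OpenCV 4.12 (cv2) and the standard library are available. Lean on these libraries where they do the work, as an engineer would, in place of code of your own. Each camera call takes 0.05 s, during which the arm holds its last target.

## Task

Turn the orange knob of the counting scale until its hinged metal plate sits level, then heft the three identical closed tins one after another along the row, beginning with the one nearest the scale: lift each a few centimetres clear of the mat for a moment. Stand the two lighter ones back upright on the mat, and finish holding the heaviest one upright in the gripper, over the middle of the level plate with its bottom about 12 cm above it, not set down. Leave the small things lying around where they are, and tip nothing over.

Things in the scene. Friction and masses are not known exactly. Their poses are not given: they have to be found in the camera images.
- level_knob (a joint): turn of the orange levelling knob, rad; grows clockwise seen from above, stays where it is left (friction about 0.08 N m), range 0 to 2.2. Raises the plate's robot-side edge by 0.1 rad of plate tilt per rad of turn; the plate is level at 1.5, where the knob's white pointer line points straight at the white mark on the base, on the side away from the plate. At the start it stands at 0.2 to 0.8, the plate's robot-side edge too low.
- knob_grip (a point): point to grip on the knob's axis, about 66 mm above the table, in the middle of the height of its upright bar grip's free part. The bar is 46 mm long (along this frame's x), 14 mm wide (along y), its top 14 mm above this point, its foot (on a black disc of 46 mm diameter) 22 mm below; z up.
- plate_top (a point): middle of the top face of the scale's metal plate (166 mm along x, 150 mm along y), a black dot marks it; z is the plate's normal, vertical when level, and x points from the knob across the plate to its hinge. When level it lies 50 mm above the table. The knob's axis is 150 mm from it along -x.
- mat: flat blue-grey bench mat, fixed, 250 x 420 mm (x, y) and 3 mm thick, origin in the middle of its underside on the table; the tins stand in a row along its y, on the robot's side of it, about 135 mm apart
- tin_1_center (a point): closed square tin, aluminium body with a blue lid, 56 x 56 mm and 84 mm high, stands upright; this point is its centre, 42 mm above its underside, axes square to its sides (x and y across flat faces, z up). All three tins look the same; one weighs about 0.65 to 0.75 kg, the other two about 0.25 to 0.4 kg, and which is which changes every time. The filling can rattle a little. This one is the one nearest the scale (robot's right end of the row).
- tin_2_center (a point): closed square tin, aluminium body with a blue lid, 56 x 56 mm and 84 mm high, stands upright; this point is its centre, 42 mm above its underside, axes square to its sides (x and y across flat faces, z up). All three tins look the same; one weighs about 0.65 to 0.75 kg, the other two about 0.25 to 0.4 kg, and which is which changes every time. The filling can rattle a little. This one is the middle one of the row.
- tin_3_center (a point): closed square tin, aluminium body with a blue lid, 56 x 56 mm and 84 mm high, stands upright; this point is its centre, 42 mm above its underside, axes square to its sides (x and y across flat faces, z up). All three tins look the same; one weighs about 0.65 to 0.75 kg, the other two about 0.25 to 0.4 kg, and which is which changes every time. The filling can rattle a little. This one is the one farthest from the scale (robot's left end of the row).
- tape (a point): bystander: yellow roll of tape lying flat on the mat, 60 mm across, 19 mm high; point at its middle
- spool (a point): bystander: red wire spool standing on the mat, 48 mm across, 36 mm high; point at its middle
- flux (a point): bystander: small amber bottle with black cap on the mat, 36 mm across, 62 mm high; point at its middle
- sink (a point): bystander: aluminium heat sink with fins, 45 x 45 x 23 mm, on the table on the scale's far side from the mat; point at its middle
- driver (a point): bystander: green-handled screwdriver lying on the table beyond the scale, about 0.2 m long; point at its middle
There are look-alikes about, which are no part of the job. What is shaped like the part that bears tin_2_center but turquoise is not meant.

How it is judged:
By the outcome, as a careful person would: the job done as asked, in the order asked, and still so for the second after the job is handed in, while the arm keeps its last pose, push and grip.
It also fails if it takes over 72 s, if anything falls off the work surface, if the arm or the gripper's body presses on something with over 40 N, if the wrist force passes 120 N, or if a joint passes its speed limit or range.

## Working session

There is one attempt and no reset: what is moved stays moved. The work goes in short steps, Python scripts to look and compute and a shell command to move; the robot and the scene stay as the last step left them, time stands still between calls to the robot, and variables do not carry over. Pictures are saved under pics/ and viewed, and the job is handed in when it is done.

```bash
ls; mkdir -p pics; python3 - <<'E'
from workcell import bot
import cv2, numpy as np
o=bot.get_obs()
for k,v in o.items(): print(k,v)
for c in ["scene","top","wrist"]:
    im=bot.camera(c); cv2.imwrite(f"pics/{c}0.png",im[:,:,::-1])
    p=bot.camera_params(c); print(c,np.round(p["K"],1).tolist(),np.round(p["view"],3).tolist(), [k for k in p])
E
```

```text
pics
time 0.0
q [-7.33360258e+01  5.01087409e+00  1.00359041e+01  9.50990356e+01
  1.06146739e-03  8.99980014e+01]
qd [-0.04072348 -0.03813146 -0.0895771   0.03360129  0.07407953  0.05363099]
joint_efforts [ 3.22872940e-03 -5.20396078e+01  4.64798784e+01  1.65428070e-02
  1.61674593e-04 -1.86883170e-05]
ee_pos [ 0.15765986 -0.52669227  0.23059822]
tcp_rot [-8.99989360e+01  7.40055240e-02 -7.33340273e+01]
wrist_force [-0.36341777 -0.0518014   0.62125027]
torque [ 0.00429279 -0.03143722  0.0251297 ]
opening 0.08524228850874452
scene [[397.2, 0.0, 285.3], [0.0, 397.2, 209.2], [0.0, 0.0, 1.0]] [[-0.431, 0.902, -0.017, 0.21], [-0.762, -0.354, 0.542, 0.348], [0.483, 0.247, 0.84, -1.334], [0.0, 0.0, 0.0, 1.0]] ['K', 'view']
top [[407.8, 0.0, 273.3], [0.0, 407.8, 205.3], [0.0, 0.0, 1.0]] [[-0.018, -1.0, 0.002, 0.004], [0.994, -0.017, 0.108, -0.479], [-0.107, 0.004, 0.994, -1.183], [0.0, 0.0, 0.0, 1.0]] ['K', 'view']
wrist [[335.7, 0.0, 274.9], [0.0, 335.7, 212.0], [0.0, 0.0, 1.0]] [[0.287, -0.958, 0.0, -0.549], [0.921, 0.276, -0.276, 0.034], [0.264, 0.079, 0.961, -0.379], [0.0, 0.0, 0.0, 1.0]] ['K', 'view']
```

View pics/scene0.png

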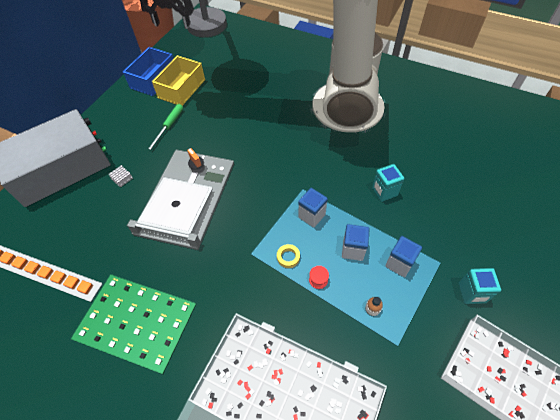

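View pics/top0.png

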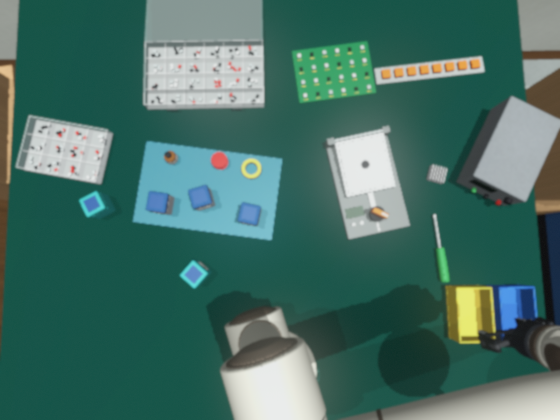

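View pics/wrist0.png

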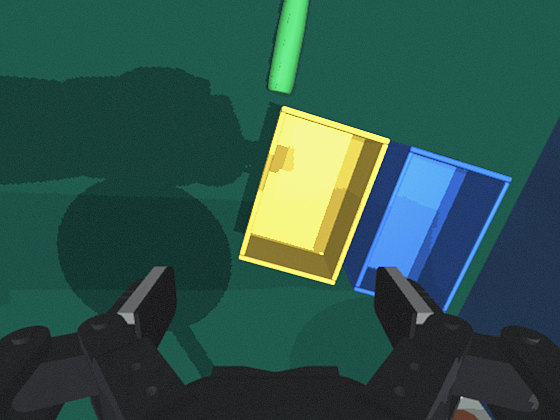

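```bash
cat > h.py <<'E'
from workcell import bot
import cv2, numpy as np
def ray(cam,px,p=None):
    p=p or bot.camera_params(cam); K=np.array(p["K"]);V=np.array(p["view"])
    d=np.linalg.inv(K)@np.array([px[0],px[1],1.]); d=np.array([d[0],-d[1],-d[2]])
    R=V[:3,:3]; return -R.T@V[:3,3], R.T@d
def onz(cam,px,z,p=None):
    c,d=ray(cam,px,p); return c+d*(z-c[2])/d[2]
def proj(cam,P,p=None):
    p=p or bot.camera_params(cam); K=np.array(p["K"]);V=np.array(p["view"])
    q=V[:3,:3]@np.asarray(P,float)+V[:3,3]; q=np.array([q[0],-q[1],-q[2]]); u=K@q; return u[:2]/u[2]
def tri(obs):
    A=np.zeros((3,3));b=np.zeros(3)
    for cam,px in obs:
        c,d=ray(cam,px); d=d/np.linalg.norm(d); M=np.eye(3)-np.outer(d,d); A+=M;b+=M@c
    return np.linalg.solve(A,b)
E
python3 - <<'E'
from h import *
for cam in ["top","scene"]:
    bot.camera(cam)
    for t in ["tin_1_center","level_knob","plate_top","knob_grip"]:
        r=bot.trace(cam,t)
        for d in r:
            m=d["mask"]; print(cam,t,round(d["score"],2),np.round(d["xy"],1),m.sum(),np.round(onz(cam,d["xy"],{"t":0.05,"p":.045,"l":.066,"k":.066}[t[0]]),3))
    r=bot.recognise(cam,"plate_top"); print([(round(d["score"],2),np.round(d["xy"],1).tolist()) for d in r])
print(bot.get_obs()["time"])
E
python3 - <<'E'
import cv2
a=cv2.imread('pics/top0.png')
cv2.imwrite('pics/top0c.png',cv2.resize(a[115:250,125:425],None,fx=2.6,fy=2.6,interpolation=cv2.INTER_CUBIC))
a=cv2.imread('pics/scene0.png')
cv2.imwrite('pics/sc0c.png',cv2.resize(a[140:320,120:420],None,fx=2.6,fy=2.6,interpolation=cv2.INTER_CUBIC))
E
```

```text
top tin_1_center 0.66 [249.1 215.2] 424 [0.449 0.067 0.05 ]
top level_knob 0.58 [377.8 213.3] 175 [ 0.446 -0.303  0.066]
top plate_top 0.73 [365.3 161.5] 2790 [ 0.602 -0.278  0.045]
top knob_grip 0.61 [378.9 214.2] 218 [ 0.444 -0.306  0.066]
[(0.56, [367.0, 162.5])]
scene tin_1_center 0.94 [310.3 205.4] 838 [0.452 0.058 0.05 ]
scene level_knob 0.79 [196.9 159.6] 230 [ 0.455 -0.294  0.066]
scene plate_top 0.78 [172.8 205.6] 2719 [ 0.606 -0.279  0.045]
scene knob_grip 0.5 [193.8 158.3] 224 [ 0.454 -0.304  0.066]
[(0.73, [173.6, 204.7])]
0.75
```

View pics/top0c.png

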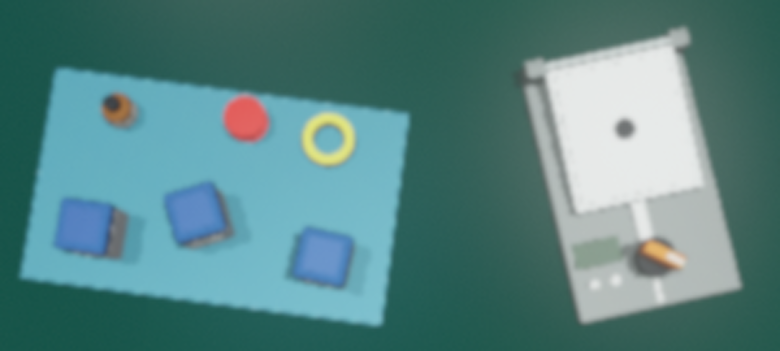

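View pics/sc0c.png

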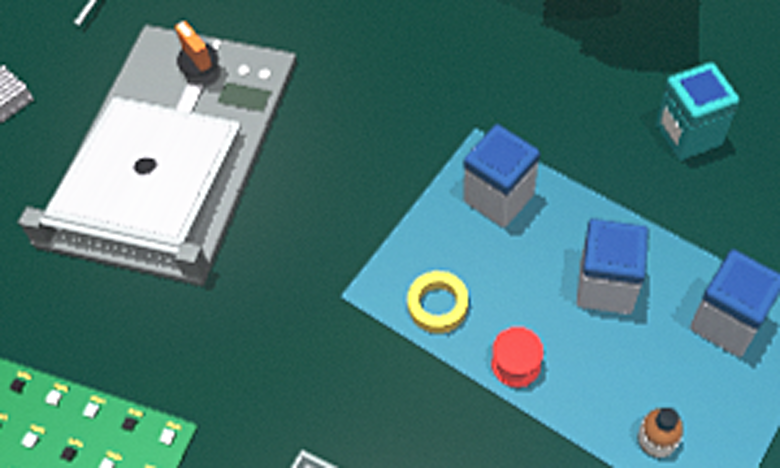

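The blue-lidded tins on the mat, in the top view, are tin_1 (249,214), tin_2 (201,196) and tin_3 (158,202). The turquoise look-alikes are at (92,204) and (194,273), both off the mat. The knob is at (378,213) and the plate dot at (365,163). I'll move over the knob for a wrist view.

```bash
python3 -m jog '[{"rotation":[0,0,8],"travel":[48,37,0],"jaw":1},{"rotation":[0,0,8],"travel":[48,37,0],"jaw":1},{"rotation":[0,0,8],"travel":[48,37,0],"jaw":1},{"rotation":[0,0,8],"travel":[48,37,0],"jaw":1},{"rotation":[0,0,8],"travel":[48,37,0],"jaw":1},{"rotation":[0,0,8],"travel":[48,40,0],"jaw":1},{"rotation":[0,0,0],"travel":[0,0,0],"jaw":1}]'
python3 - <<'E'
from h import *
im=bot.camera("wrist"); cv2.imwrite("pics/w1.png",im[:,:,::-1])
o=bot.get_obs(); print(o["time"],o["ee_pos"],o["tcp_rot"],o["q"])
for t in ["knob_grip","plate_top"]:
    for d in bot.trace("wrist",t): print(t,d["score"],d["xy"],onz("wrist",d["xy"],.07))
import pickle; pickle.dump(bot.camera_params("wrist"),open("w1.pkl","wb"))
E
```

```text
time: 1.62
ee_pos: [0.4483, -0.2991, 0.2309]
tcp_rot: [-90.0, 0.0, -24.9]
wrist_force: [-0.6, 0.3, -0.2]
opening: 0.085
1.675 [ 0.44689289 -0.30046641  0.23100249] [-9.00001167e+01  2.85924390e-02 -2.51398945e+01] [-3.39123656e+01  3.41246247e+00  8.38661772e+00  9.50023954e+01
 -4.47602381e-03  8.12275300e+01]
knob_grip 0.92 [279.0, 197.9] [ 0.44920517 -0.30496201  0.07      ]
plate_top 0.9 [409.7, 98.2] [ 0.58754284 -0.27409165  0.07      ]
```

View pics/w1.png

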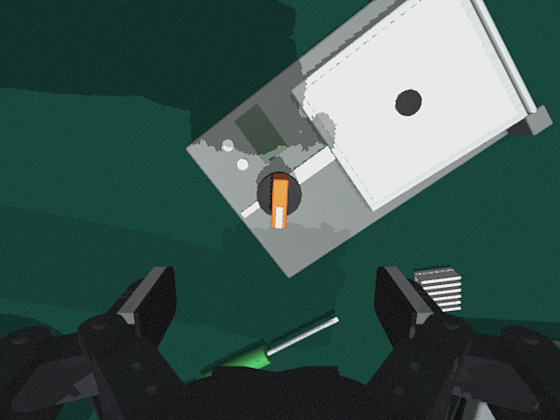

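The wrist view shows the orange bar at about (280,203), pointer end down, on its black disc. The white mark is at (250,211) and the plate dot at (408,102). Next I'll work out the geometry.

```bash
python3 - <<'E'
from h import *
import pickle; p=pickle.load(open("w1.pkl","rb"))
im=cv2.imread("pics/w1.png")
hsv=cv2.cvtColor(im,cv2.COLOR_BGR2HSV)
m=((hsv[...,0]>5)&(hsv[...,0]<22)&(hsv[...,1]>150)&(hsv[...,2]>90)); m[:150]=0;m[250:]=0;m[:,:230]=0;m[:,330:]=0
# pointer white within
ys,xs=np.nonzero(m); print("orange bbox",xs.min(),xs.max(),ys.min(),ys.max())
bright=m&(hsv[...,2]>200)
cr=cv2.resize(im[140:290,190:350],None,fx=4,fy=4,interpolation=cv2.INTER_CUBIC); cv2.imwrite("pics/w1c.png",cr)
for n,px,z in [("bar end ptr",(279,227),.08),("bar other",(281,180),.08),("disc",(279,193),.044),("dot",(408.5,102),.045),("mark",(250,211),.03),("mark2",(318,165),.03)]:
    print(n,np.round(onz("",px,z,p),4))
# gray disc centroid of dot
g=cv2.cvtColor(im,cv2.COLOR_BGR2GRAY); d=(g[80:125,385:435]<110); ys,xs=np.nonzero(d); print("dot",xs.mean()+385,ys.mean()+80)
E
```

```text
orange bbox 271 288 174 227
bar end ptr [ 0.4378 -0.3284  0.08  ]
bar other [ 0.4581 -0.2894  0.08  ]
disc [ 0.4484 -0.3069  0.044 ]
dot [ 0.5945 -0.2798  0.045 ]
mark [ 0.4109 -0.3144  0.03  ]
mark2 [ 0.4958 -0.3004  0.03  ]
dot 408.1311787072243 102.32889733840304
```

View pics/w1c.png

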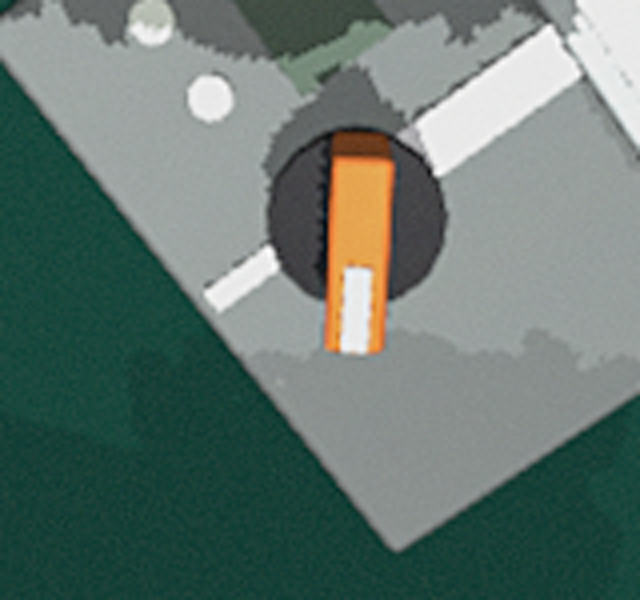

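```bash
python3 -m jog '[{"rotation":[0,0,-2.4],"travel":[1,-7.5,-20],"jaw":0},{"rotation":[0,0,0],"travel":[0,0,-45],"jaw":0},{"rotation":[0,0,0],"travel":[0,0,-45],"jaw":0},{"rotation":[0,0,0],"travel":[0,0,-40],"jaw":0},{"rotation":[0,0,0],"travel":[0,0,-29],"jaw":0},{"rotation":[0,0,0],"travel":[0,0,0],"jaw":0}]' 40
python3 - <<'E'
from h import *
im=bot.camera("wrist"); cv2.imwrite("pics/w2.png",im[:,:,::-1])
E
```

```text
time: 2.52
ee_pos: [0.4445, -0.3097, 0.0504]
tcp_rot: [-90.0, 0.2, -27.9]
wrist_force: [0.5, 0.4, 1.1]
opening: 0.0426
```

View pics/w2.png

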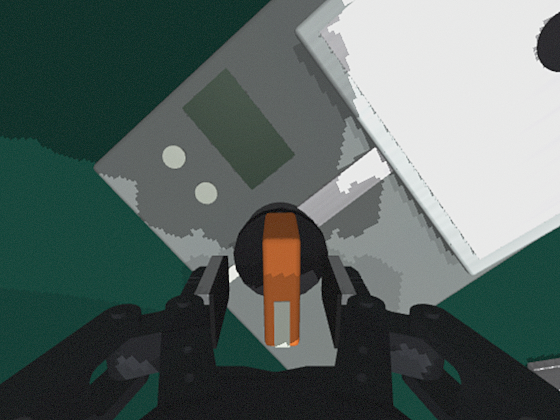

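```bash
python3 - <<'E'
from h import *
o=bot.get_obs(); print(o["time"],o["ee_pos"],o["tcp_rot"],o["wrist_force"])
for px in [(281,240),(283,344)]: print(onz("wrist",px,.08))
print(proj("wrist",[*o["ee_pos"][:2],.08]))
print("dot? disc", onz("wrist",(281,250),.044))
E
```

```text
2.575 [ 0.44552182 -0.3101292   0.05233514] [-8.99968557e+01  6.43900844e-02 -2.78735629e+01] [-0.76653552 -0.20167761  1.57463459]
[ 0.46112352 -0.28646082  0.08      ]
[ 0.44116814 -0.32640049  0.08      ]
[273.62395554 308.02485911]
dot? disc [ 0.45293904 -0.30345216  0.044     ]
```

```bash
python3 -m jog '[{"rotation":[0,0,0],"travel":[3.5,2.5,-1],"jaw":0},{"rotation":[0,0,0],"travel":[0,0,0],"jaw":-1},{"rotation":[0,0,0],"travel":[0,0,0],"jaw":-1},{"rotation":[0,0,0],"travel":[0,0,0],"jaw":-1}]' 40
python3 - <<'E'
from h import *
im=bot.camera("wrist"); cv2.imwrite("pics/w3.png",im[:,:,::-1])
o=bot.get_obs(); print(o["time"],o["ee_pos"],o["tcp_rot"],o["wrist_force"],o["torque"],o["opening"])
E
```

```text
time: 3.08
ee_pos: [0.4494, -0.3065, 0.0526]
tcp_rot: [-90.0, 0.1, -27.7]
wrist_force: [-9.0, 4.3, 9.8]
opening: 0.0134
3.125 [ 0.44940373 -0.30646328  0.05258416] [-9.00157362e+01  6.72976578e-02 -2.77273271e+01] [-8.35868653  5.54765944 10.35654521] [0.8690813  1.68873296 0.05185724] 0.013536247785035102
```

View pics/w3.png

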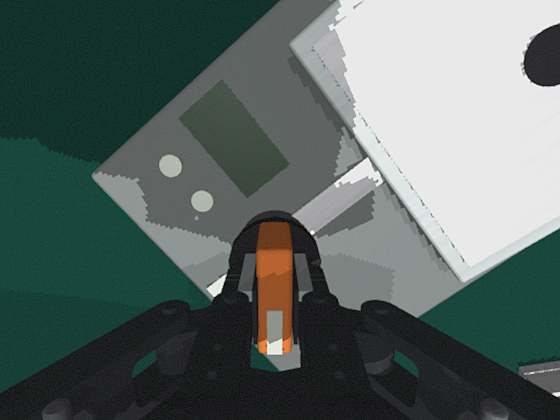

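```bash
python3 -m jog '[{"rotation":[0,0,-3],"travel":[-1,0.5,1],"jaw":-1},{"rotation":[0,0,-9],"travel":[0,0,0],"jaw":-1},{"rotation":[0,0,-9],"travel":[0,0,0],"jaw":-1},{"rotation":[0,0,-9],"travel":[0,0,0],"jaw":-1},{"rotation":[0,0,-9],"travel":[0,0,0],"jaw":-1},{"rotation":[0,0,-9],"travel":[0,0,0],"jaw":-1},{"rotation":[0,0,-4],"travel":[0,0,0],"jaw":-1},{"rotation":[0,0,0],"travel":[0,0,0],"jaw":-1}]'
python3 - <<'E'
from h import *
im=bot.camera("wrist"); cv2.imwrite("pics/w4.png",im[:,:,::-1])
im=bot.camera("scene"); cv2.imwrite("pics/s4.png",cv2.resize(im[130:260,110:260,::-1],None,fx=4,fy=4,interpolation=cv2.INTER_CUBIC))
o=bot.get_obs(); print(o["time"],o["ee_pos"],o["tcp_rot"],o["wrist_force"],o["torque"],o["opening"],o["q"])
import pickle; pickle.dump(bot.camera_params("wrist"),open("w4.pkl","wb"))
E
```

```text
time: 4.12
ee_pos: [0.4494, -0.3068, 0.0527]
tcp_rot: [-90.0, -0.1, -79.7]
wrist_force: [1.1, -2.2, -2.4]
opening: 0.0133
4.225 [ 0.44945785 -0.30681297  0.05266128] [-8.99774965e+01 -6.24339540e-02 -7.96477086e+01] [-0.04288707 -3.79868597 -0.99830655] [-0.78877693 -0.15842501 -0.06043679] 0.013335580067585992 [-3.43036032e+01  4.47657947e+00 -1.02375656e+01  7.52259657e+01
 -2.85952988e-02  1.35344078e+02]
```

View pics/w4.png

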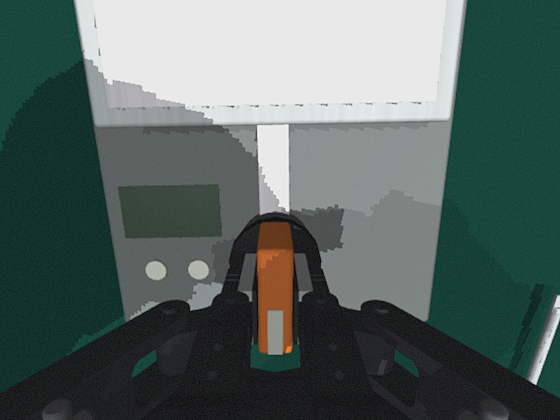

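View pics/s4.png

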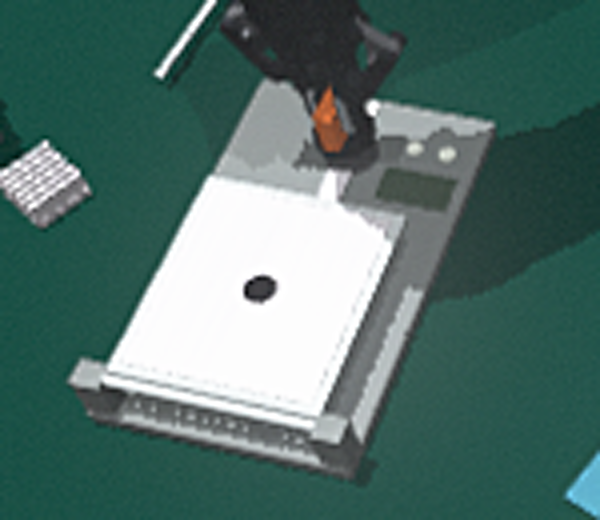

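```bash
python3 - <<'E'
from h import *
import pickle; p=pickle.load(open("w4.pkl","rb"))
im=cv2.imread("pics/w4.png")
hs=cv2.cvtColor(im,cv2.COLOR_BGR2HSV)
# base edges: green saturation threshold per row
L=[];R=[]
for r in range(150,290,5):
    s=hs[r,:,1].astype(int); g=s<70
    xs=np.nonzero(g)[0]; xs=xs[(xs>60)&(xs<500)]
    if len(xs): R.append((xs.max()+.5,r)); L.append((xs.min()-.5,r))
def head(pts,z):
    pts=np.array(pts); 
    f=np.polyfit(pts[:,1],pts[:,0],1); res=pts[:,0]-np.polyval(f,pts[:,1]); k=abs(res)<2; f=np.polyfit(pts[k,1],pts[k,0],1)
    print("inl",k.sum(),len(k))
    a=onz("",(np.polyval(f,290),290),z,p);b=onz("",(np.polyval(f,150),150),z,p); d=b-a
    return np.degrees(np.arctan2(d[1],d[0])),a,b
for z in (.02,.03): print(head(L,z),head(R,z))
# bar
a=onz("",(275.5,352),.08,p);b=onz("",(276,250),.08,p);d=b-a;print("bar",a,b,np.degrees(np.arctan2(d[1],d[0])),np.linalg.norm(d))
# plate front edge
a=onz("",(98,127),.048,p);b=onz("",(447,121.5),.048,p);d=a-b;print("front",a,b,np.degrees(np.arctan2(d[1],d[0]))-90,np.linalg.norm(d))
# mark strip
a=onz("",(257.5,128),.03,p);b=onz("",(259,195),.03,p);d=a-b;print(np.degrees(np.arctan2(d[1],d[0])))
a=onz("",(289,128),.03,p);b=onz("",(288.5,205),.03,p);d=a-b;print(np.degrees(np.arctan2(d[1],d[0])))
E
```

```text
inl 28 28
inl 28 28
(np.float64(11.350479486081872), array([ 0.40745194, -0.22136715,  0.02      ]), array([ 0.4863827 , -0.20552289,  0.02      ])) (np.float64(11.513338543929557), array([ 0.43991224, -0.40029449,  0.02      ]), array([ 0.51898636, -0.3841875 ,  0.02      ]))
inl 28 28
inl 28 28
(np.float64(11.350479486081849), array([ 0.41383139, -0.22541459,  0.03      ]), array([ 0.48826593, -0.21047289,  0.03      ])) (np.float64(11.513338543929555), array([ 0.44444262, -0.39414951,  0.03      ]), array([ 0.51901236, -0.37896005,  0.03      ]))
bar [ 0.42876915 -0.30949271  0.08      ] [ 0.47264565 -0.30164244  0.08      ] 10.143879518242375 0.04457324052253578
front [ 0.50150452 -0.21945981  0.048     ] [ 0.53040491 -0.36508305  0.048     ] 11.225066708684977 0.14846333671989395
10.858070463621717
10.632210409436118
```

```bash
python3 -m jog '[{"rotation":[0,0,0.9],"travel":[0,0,0],"jaw":-1},{"rotation":[0,0,0],"travel":[0,0,0],"jaw":-1},{"rotation":[0,0,0],"travel":[0,0,0],"jaw":0},{"rotation":[0,0,0],"travel":[0,0,0],"jaw":0},{"rotation":[0,0,0],"travel":[0,0,40],"jaw":0},{"rotation":[0,0,0],"travel":[0,0,60],"jaw":0},{"rotation":[0,0,0],"travel":[0,0,60],"jaw":0.3},{"rotation":[0,0,0],"travel":[0,0,0],"jaw":1}]'
python3 - <<'E'
from h import *
import pickle
pickle.dump(bot.camera_params("wrist"),open("w5.pkl","wb"))
im=bot.camera("wrist"); cv2.imwrite("pics/w5.png",im[:,:,::-1])
im=bot.camera("top"); cv2.imwrite("pics/t5.png",im[:,:,::-1])
im=bot.camera("scene"); cv2.imwrite("pics/s5.png",im[:,:,::-1])
o=bot.get_obs(); print(o["time"],o["ee_pos"],o["tcp_rot"],o["wrist_force"])
a=cv2.imread("pics/w5.png")
cv2.imwrite("pics/w5c.png",cv2.resize(a[100:290,200:350],None,fx=4,fy=3,interpolation=cv2.INTER_CUBIC))
E
```

```text
time: 5.22
ee_pos: [0.4505, -0.307, 0.2175]
tcp_rot: [-89.7, -0.3, -78.8]
wrist_force: [0.7, -0.4, -0.8]
opening: 0.0721
5.375 [ 0.44897381 -0.30609328  0.21131665] [-9.00484428e+01  6.74946331e-02 -7.88277662e+01] [-0.40751796  0.39703801 -1.13257745]
```

View pics/w5.png

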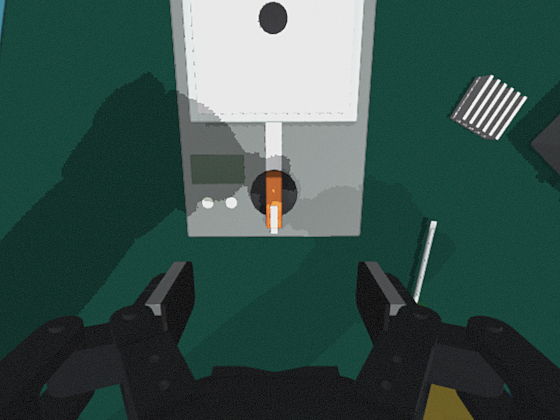

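View pics/w5c.png

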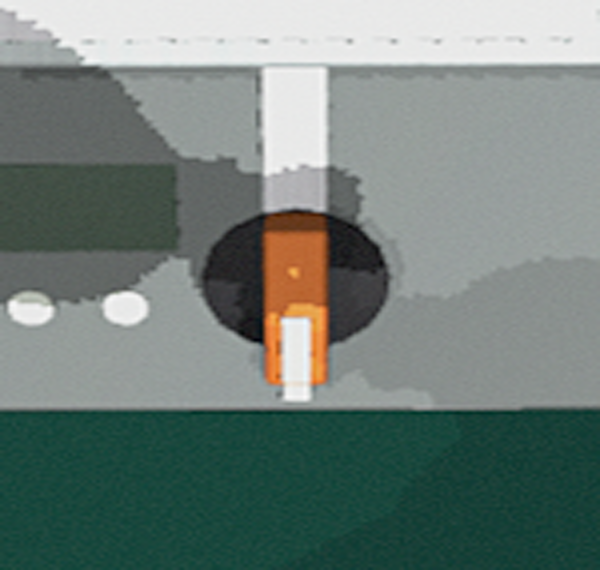

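The pointer now lies on the mark, with the bar parallel to the base edges. Next: the plate dot and the tin poses.

```bash
python3 - <<'E'
from h import *
from scipy.optimize import least_squares
import pickle
p5=pickle.load(open("w5.pkl","rb"))
a=cv2.imread("pics/w5.png"); g=cv2.cvtColor(a,cv2.COLOR_BGR2GRAY)[0:40,250:300]; ys,xs=np.nonzero(g<110); print("dot w5",onz("",(xs.mean()+250,ys.mean()),.05,p5))
for cam,f in (("top","t5"),("scene","s5")):
    a=cv2.imread(f"pics/{f}.png"); g=cv2.cvtColor(a,cv2.COLOR_BGR2GRAY)
    u=proj(cam,[.597,-.28,.05]).astype(int); w=g[u[1]-9:u[1]+10,u[0]-9:u[0]+10]; ys,xs=np.nonzero(w<120); print(cam,"dot",onz(cam,(xs.mean()+u[0]-9,ys.mean()+u[1]-9),.05),len(xs))
# lids : blue mask, model silhouette of lid (56 sq, top z .087, lid depth ~?)
masks={}
for cam,f in (("top","t5"),("scene","s5")):
    a=cv2.imread(f"pics/{f}.png"); h=cv2.cvtColor(a,cv2.COLOR_BGR2HSV)
    m=((h[...,0]>106)&(h[...,0]<125)&(h[...,1]>130)).astype(np.uint8)
    n,l,s,c=cv2.connectedComponentsWithStats(m)
    print(cam,[(s[i].tolist(),np.round(onz(cam,c[i],.085),3).tolist()) for i in range(1,n) if s[i][4]>60])
E
python3 - <<'E'
import cv2,numpy as np
a=cv2.imread('pics/s5.png');b=cv2.imread('pics/t5.png')
cv2.imwrite('pics/x5.png',cv2.resize(np.vstack([a[180:290,290:430],b[165:275,135:275]]),None,fx=3,fy=2.7,interpolation=cv2.INTER_CUBIC))
E
```

```text
dot w5 [ 0.59772435 -0.27586422  0.05      ]
top dot [ 0.59633828 -0.2771048   0.05      ] 24
scene dot [ 0.59522608 -0.27942965  0.05      ] 40
top [([191, 188, 17, 17, 194], [0.503, 0.205, 0.085]), ([148, 193, 20, 20, 252], [0.489, 0.324, 0.085]), ([85, 198, 13, 12, 96], [0.487, 0.509, 0.085]), ([545, 213, 15, 156, 1198], [0.281, -0.781, 0.085]), ([187, 268, 13, 13, 102], [0.286, 0.222, 0.085]), ([493, 285, 45, 57, 1566], [0.161, -0.669, 0.085])]
scene [([0, 0, 151, 134, 14107], [0.279, -0.953, 0.085]), ([495, 0, 24, 5, 70], [-0.69, 0.376, 0.085]), ([294, 21, 41, 17, 348], [-0.229, -0.226, 0.085]), ([382, 167, 17, 13, 131], [0.288, 0.219, 0.085]), ([299, 188, 28, 25, 387], [0.456, 0.064, 0.085]), ([345, 225, 24, 22, 453], [0.506, 0.203, 0.085]), ([391, 236, 31, 28, 483], [0.493, 0.323, 0.085]), ([476, 272, 20, 15, 238], [0.49, 0.506, 0.085])]
```

View pics/x5.png

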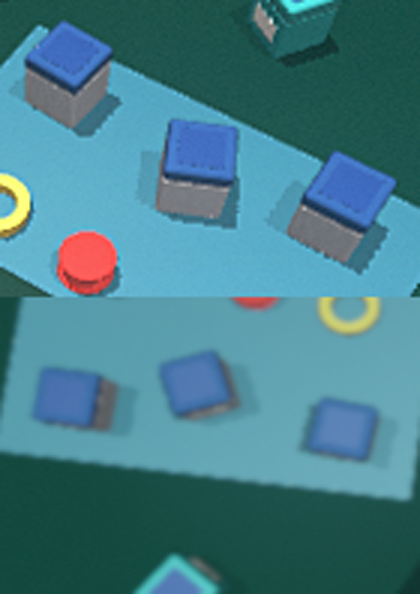

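```bash
python3 -m jog '[{"rotation":[0,0,10.2],"travel":[1,53,2],"jaw":1},{"rotation":[0,0,10.2],"travel":[1,53,2],"jaw":1},{"rotation":[0,0,10.2],"travel":[1,53,2],"jaw":1},{"rotation":[0,0,10.2],"travel":[1,53,2],"jaw":1},{"rotation":[0,0,10.2],"travel":[1,53,2],"jaw":1},{"rotation":[0,0,10.2],"travel":[1,53,2],"jaw":1},{"rotation":[0,0,10.2],"travel":[1,53,2],"jaw":1},{"rotation":[0,0,0],"travel":[0,0,0],"jaw":1}]'
cat > lid.py <<'E'
import sys; from h import *
n=sys.argv[1]
im=bot.camera("wrist"); P=bot.camera_params("wrist"); cv2.imwrite(f"pics/{n}.png",im[:,:,::-1])
o=bot.get_obs(); print(o["time"],np.round(o["ee_pos"],4),np.round(o["tcp_rot"],1),np.round(o["q"],1))
h=cv2.cvtColor(im,cv2.COLOR_RGB2HSV)
m=((h[...,0]>106)&(h[...,0]<125)&(h[...,1]>130)).astype(np.uint8)
k,l,s,c=cv2.connectedComponentsWithStats(m)
for i in range(1,k):
    if s[i][4]<800: continue
    ct=max(cv2.findContours((l==i).astype(np.uint8),cv2.RETR_EXTERNAL,cv2.CHAIN_APPROX_NONE)[0],key=len)[:,0,:]
    W=np.array([onz("",q,.087,P)[:2] for q in ct])*1000
    (cx,cy),sz,ang=cv2.minAreaRect(W.astype(np.float32)); print(s[i].tolist(),"centre",round(cx,1),round(cy,1),"size",np.round(sz,1),"ang",round(ang,1))
E
python3 lid.py w6
```

```text
time: 6.38
ee_pos: [0.4553, 0.0675, 0.2245]
tcp_rot: [-90.0, 0.2, -7.0]
wrist_force: [-0.4, -1.0, -0.5]
opening: 0.0852
6.425 [0.4554 0.0659 0.2246] [-90.    0.2  -7.3] [  8.2  -7.2  -2.7  94.7   0.  105.5]
[0, 0, 64, 69, 2612] centre 290.3 220.4 size [36.9 37.2] ang 47.9
[270, 0, 93, 70, 4178] centre 505.2 200.4 size [56.3 52.2] ang 15.6
[239, 167, 70, 69, 2161] centre 454.6 66.1 size [56.7 55.3] ang 76.5
```

View pics/w6.png

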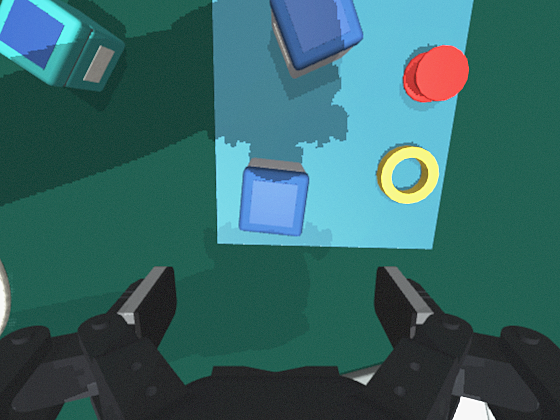

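```bash
python3 -m jog '[{"rotation":[0,0,-6],"travel":[-0.5,0,-30],"jaw":1},{"rotation":[0,0,0],"travel":[0,0,-50],"jaw":1},{"rotation":[0,0,0],"travel":[0,0,-50],"jaw":1},{"rotation":[0,0,0],"travel":[0,0,-40],"jaw":1},{"rotation":[0,0,0],"travel":[0,0,-20],"jaw":1},{"rotation":[0,0,0],"travel":[0,0,0],"jaw":1}]' 50
python3 lid.py w7
```

```text
time: 7.18
ee_pos: [0.4539, 0.0633, 0.034]
tcp_rot: [-90.1, 0.2, -13.6]
wrist_force: [0.3, 0.4, -0.0]
opening: 0.085
7.225 [0.4549 0.0636 0.0356] [-90.1   0.1 -13.6] [  8.   -6.5 -23.   73.6  -0.  111.5]
[177, 242, 185, 142, 22118] centre 456.9 75.0 size [49.7 55.6] ang 77.0
```

View pics/w7.png

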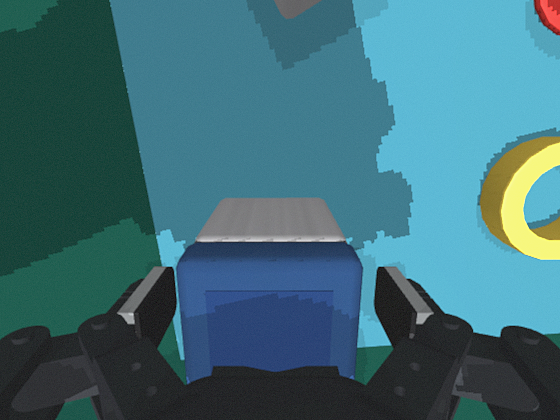

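```bash
python3 -m jog '[{"rotation":[0,0,0],"travel":[-0.5,2,0],"jaw":1},{"rotation":[0,0,0],"travel":[0,0,0],"jaw":-1},{"rotation":[0,0,0],"travel":[0,0,0],"jaw":-1},{"rotation":[0,0,0],"travel":[0,0,0],"jaw":-1},{"rotation":[0,0,0],"travel":[0,0,0],"jaw":-1}]' 50
python3 - <<'E'
from h import *
o=bot.get_obs(); print({k:np.round(v,3) for k,v in o.items()})
E
```

```text
time: 7.85
ee_pos: [0.4554, 0.0668, 0.0371]
tcp_rot: [-90.0, -0.0, -13.4]
wrist_force: [-1.8, 0.3, 4.7]
opening: 0.0555
{'time': np.float64(7.85), 'q': array([ 8.33400e+00, -6.58500e+00, -2.28760e+01,  7.36560e+01,
        1.10000e-02,  1.11766e+02]), 'qd': array([ 0.02 ,  0.072,  0.033,  0.128,  0.066, -0.036]), 'joint_efforts': array([-2.4500e-01, -3.6471e+01,  4.4385e+01, -9.2000e-01, -1.6900e-01,
       -2.2000e-02]), 'ee_pos': array([0.455, 0.067, 0.037]), 'tcp_rot': array([-8.9970e+01, -4.5000e-02, -1.3432e+01]), 'wrist_force': array([-1.766,  0.285,  4.736]), 'torque': array([0.069, 0.482, 0.007]), 'opening': np.float64(0.056)}
```

```bash
cat > heft.py <<'E'
import sys; from h import *
F=[];T=[]
for i in range(6):
    im=bot.camera("wrist"); o=bot.get_obs(); F.append(o["wrist_force"]);T.append(o["joint_efforts"][1:4])
cv2.imwrite(f"pics/{sys.argv[1]}.png",im[:,:,::-1])
print(np.round(F,2).tolist()); print("mean",np.mean(F,0),"kg",-np.mean(F,0)[2]/9.81,"eff",np.mean(T,0),o["time"],o["ee_pos"],o["tcp_rot"],o["opening"])
E
python3 -m jog '[{"rotation":[0,0,0],"travel":[0,0,12],"jaw":-1},{"rotation":[0,0,0],"travel":[0,0,20],"jaw":-1},{"rotation":[0,0,0],"travel":[0,0,20],"jaw":-1},{"rotation":[0,0,0],"travel":[0,0,8],"jaw":-1},{"rotation":[0,0,0],"travel":[0,0,0],"jaw":-1},{"rotation":[0,0,0],"travel":[0,0,0],"jaw":-1},{"rotation":[0,0,0],"travel":[0,0,0],"jaw":-1}]'
python3 heft.py w8
```

```text
time: 8.72
ee_pos: [0.4548, 0.0665, 0.0955]
tcp_rot: [-90.0, 0.1, -13.4]
wrist_force: [0.5, 0.3, -2.5]
opening: 0.0557
[[0.5, -0.57, -3.21], [-0.5, 0.89, -2.9], [-0.51, -0.4, -3.28], [0.11, 0.41, -2.8], [-0.33, -0.59, -2.15], [1.37, 0.36, -3.19]]
mean [ 0.10654356  0.01733077 -2.92118137] kg 0.2977758782931268 eff [-3.94166613e+01  4.82426924e+01  1.04521435e-02] 9.025 [0.45515127 0.06659156 0.09619208] [-9.00016819e+01  7.48686274e-03 -1.34388524e+01] 0.05570155589316672
```

View pics/w8.png

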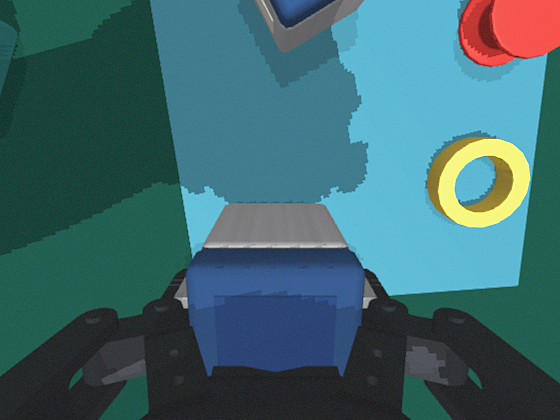

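```bash
python3 -m jog '[{"rotation":[0,0,0],"travel":[0,0,-20],"jaw":-1},{"rotation":[0,0,0],"travel":[0,0,-20],"jaw":-1},{"rotation":[0,0,0],"travel":[0,0,-12],"jaw":-1},{"rotation":[0,0,0],"travel":[0,0,-4.5],"jaw":-1},{"rotation":[0,0,0],"travel":[0,0,-2.5],"jaw":-1},{"rotation":[0,0,0],"travel":[0,0,0],"jaw":-1}]'
python3 -m jog '[{"rotation":[0,0,0],"travel":[0,0,0],"jaw":1},{"rotation":[0,0,0],"travel":[0,0,0],"jaw":1},{"rotation":[0,0,0],"travel":[0,0,0],"jaw":1},{"rotation":[0,0,0],"travel":[0,0,25],"jaw":1},{"rotation":[0,0,0],"travel":[0,0,55],"jaw":1},{"rotation":[0,0,0],"travel":[0,0,60],"jaw":1},{"rotation":[0,0,0],"travel":[0,0,40],"jaw":1},{"rotation":[0,0,0],"travel":[0,0,0],"jaw":1}]'
python3 lid.py w9
```

```text
time: 9.78
ee_pos: [0.4554, 0.0666, 0.0377]
tcp_rot: [-90.0, -0.0, -13.4]
wrist_force: [0.6, -0.5, -2.7]
opening: 0.0557
time: 10.78
ee_pos: [0.4565, 0.0668, 0.2207]
tcp_rot: [-89.9, -0.3, -13.4]
wrist_force: [0.1, 0.2, 0.5]
opening: 0.0854
10.825 [0.4559 0.0667 0.2185] [-89.9  -0.1 -13.4] [  8.3  -7.6  -3.7  93.8   0.  111.8]
[244, 0, 98, 67, 3715] centre 503.4 201.4 size [55.7 52. ] ang 15.9
[0, 28, 43, 68, 1899] centre 291.8 218.9 size [36.6 31.8] ang 48.2
[240, 170, 67, 65, 2189] centre 455.8 67.8 size [55.7 54.8] ang 76.5
```

View pics/w9.png

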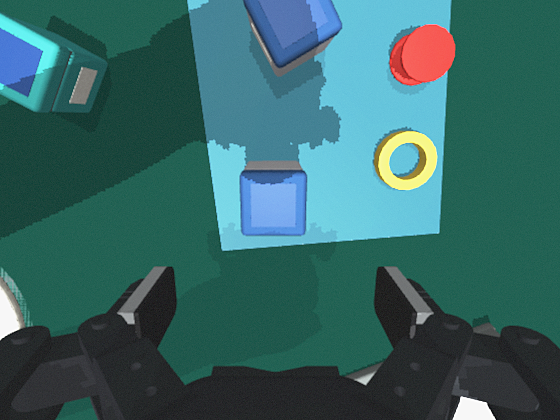

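```bash
python3 -m jog '[{"rotation":[0,0,7.3],"travel":[12,34,1],"jaw":1},{"rotation":[0,0,7.3],"travel":[12,34,1],"jaw":1},{"rotation":[0,0,7.3],"travel":[12,34,1],"jaw":1},{"rotation":[0,0,7.3],"travel":[12,34,1],"jaw":1},{"rotation":[0,0,0],"travel":[0,0,0],"jaw":1}]'
python3 lid.py w10
```

```text
time: 11.45
ee_pos: [0.503, 0.2042, 0.219]
tcp_rot: [-90.0, 0.2, 16.0]
wrist_force: [-0.2, -0.1, -0.2]
opening: 0.0852
11.5 [0.5027 0.2031 0.2194] [-90.    0.2  15.8] [22.   3.8  7.5 93.9 -0.  96.2]
[257, 0, 95, 99, 5470] centre 491.9 324.0 size [56.2 55.4] ang 80.8
[0, 74, 52, 68, 2092] centre 289.2 221.9 size [37.2 37.2] ang 47.9
[243, 167, 67, 65, 3695] centre 504.0 206.1 size [55.5 55.6] ang 15.8
[161, 284, 66, 74, 2690] centre 457.7 69.5 size [64.3 53.1] ang 76.5
```

View pics/w10.png

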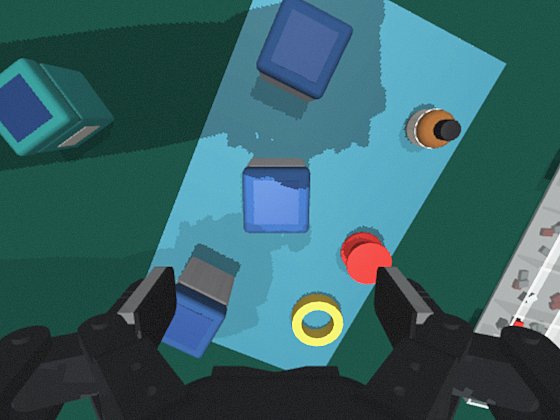

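```bash
python3 -m jog '[{"rotation":[0,0,0],"travel":[1,2.5,-30],"jaw":1},{"rotation":[0,0,0],"travel":[0,0,-50],"jaw":1},{"rotation":[0,0,0],"travel":[0,0,-50],"jaw":1},{"rotation":[0,0,0],"travel":[0,0,-40],"jaw":1},{"rotation":[0,0,0],"travel":[0,0,-13],"jaw":1},{"rotation":[0,0,0],"travel":[0,0,0],"jaw":1}]' 50
python3 lid.py w11
```

```text
time: 12.25
ee_pos: [0.5039, 0.2045, 0.0383]
tcp_rot: [-90.0, 0.1, 15.7]
wrist_force: [-0.3, 0.2, 1.1]
opening: 0.0857
12.3 [0.5046 0.2049 0.0395] [-90.   -0.1  15.7] [ 22.1   4.9 -11.3  73.8  -0.   96.4]
[243, 0, 193, 70, 6925] centre 497.1 297.2 size [48.1 16. ] ang 15.7
[185, 242, 178, 139, 21284] centre 503.3 213.7 size [55.2 50.9] ang 15.8
```

View pics/w11.png

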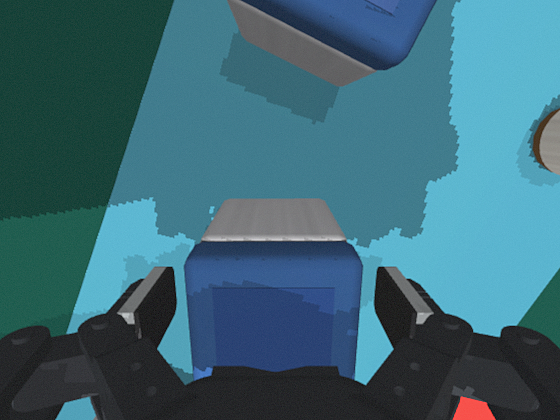

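Well centred. Closing, lifting and weighing.

```bash
python3 -m jog '[{"rotation":[0,0,0],"travel":[0,1,-2.5],"jaw":1},{"rotation":[0,0,0],"travel":[0,0,0],"jaw":-1},{"rotation":[0,0,0],"travel":[0,0,0],"jaw":-1},{"rotation":[0,0,0],"travel":[0,0,0],"jaw":-1},{"rotation":[0,0,0],"travel":[0,0,0],"jaw":-1}]' 50
python3 -m jog '[{"rotation":[0,0,0],"travel":[0,0,12],"jaw":-1},{"rotation":[0,0,0],"travel":[0,0,20],"jaw":-1},{"rotation":[0,0,0],"travel":[0,0,20],"jaw":-1},{"rotation":[0,0,0],"travel":[0,0,8],"jaw":-1},{"rotation":[0,0,0],"travel":[0,0,0],"jaw":-1},{"rotation":[0,0,0],"travel":[0,0,0],"jaw":-1},{"rotation":[0,0,0],"travel":[0,0,0],"jaw":-1}]'
python3 heft.py w12
```

```text
time: 12.92
ee_pos: [0.5044, 0.2063, 0.0366]
tcp_rot: [-90.0, -0.0, 15.8]
wrist_force: [-2.2, 0.1, 5.6]
opening: 0.0555
time: 13.8
ee_pos: [0.5038, 0.2059, 0.095]
tcp_rot: [-90.0, 0.1, 15.8]
wrist_force: [-0.9, -0.1, -2.5]
opening: 0.0552
[[0.46, -0.03, -4.28], [-1.16, 0.06, -3.29], [-0.19, 0.39, -3.42], [-0.44, -0.1, -2.91], [-0.14, 0.54, -3.54], [0.25, -0.13, -3.05]]
mean [-0.20230009  0.12128674 -3.41440595] kg 0.3480536137467284 eff [-5.27809012e+01  4.84979862e+01  1.02082433e-02] 14.1 [0.50414449 0.2060959  0.09565185] [-8.99994031e+01  1.13896077e-02  1.57637171e+01] 0.05536213176196496
```

View pics/w12.png

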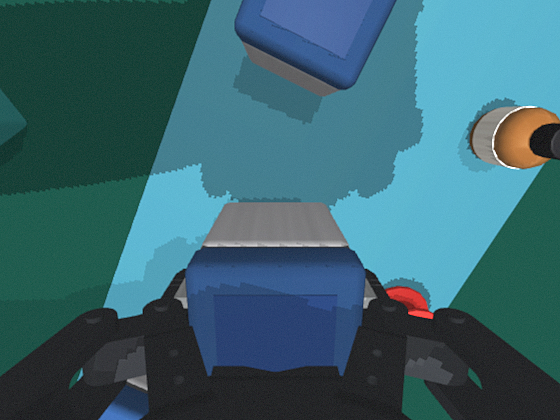

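```bash
python3 -m jog '[{"rotation":[0,0,0],"travel":[0,0,-20],"jaw":-1},{"rotation":[0,0,0],"travel":[0,0,-20],"jaw":-1},{"rotation":[0,0,0],"travel":[0,0,-12],"jaw":-1},{"rotation":[0,0,0],"travel":[0,0,-4.5],"jaw":-1},{"rotation":[0,0,0],"travel":[0,0,-2.5],"jaw":-1},{"rotation":[0,0,0],"travel":[0,0,0],"jaw":-1}]'
python3 -m jog '[{"rotation":[0,0,0],"travel":[0,0,0],"jaw":1},{"rotation":[0,0,0],"travel":[0,0,0],"jaw":1},{"rotation":[0,0,0],"travel":[0,0,0],"jaw":1},{"rotation":[0,0,0],"travel":[0,0,25],"jaw":1},{"rotation":[0,0,0],"travel":[0,0,55],"jaw":1},{"rotation":[0,0,0],"travel":[0,0,60],"jaw":1},{"rotation":[0,0,0],"travel":[0,0,40],"jaw":1},{"rotation":[0,0,0],"travel":[0,0,0],"jaw":1}]'
python3 lid.py w13
```

```text
time: 14.85
ee_pos: [0.5044, 0.2062, 0.0372]
tcp_rot: [-90.0, -0.0, 15.8]
wrist_force: [-0.2, 0.8, -2.1]
opening: 0.0556
time: 15.85
ee_pos: [0.5054, 0.2066, 0.2206]
tcp_rot: [-90.0, -0.3, 15.8]
wrist_force: [-0.5, 0.6, -0.5]
opening: 0.0854
15.9 [0.5048 0.2064 0.2182] [-90.   -0.2  15.8] [22.2  3.9  7.5 93.4 -0.  96.5]
[251, 0, 94, 101, 5385] centre 490.8 324.3 size [55.6 54.8] ang 80.7
[0, 78, 47, 67, 1903] centre 290.0 222.5 size [36.9 37. ] ang 48.0
[240, 169, 66, 65, 3691] centre 504.7 207.6 size [54.8 55.6] ang 15.7
[160, 286, 63, 73, 2498] centre 458.8 71.8 size [63.8 50.2] ang 76.8
```

View pics/w13.png

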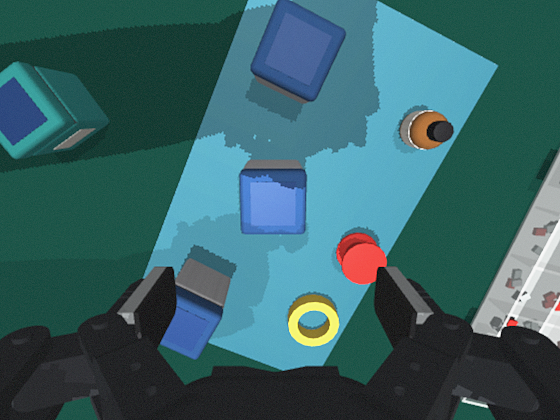

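```bash
python3 -m jog '[{"rotation":[0,0,-8.3],"travel":[-4.7,39,0],"jaw":1},{"rotation":[0,0,-8.3],"travel":[-4.7,39,0],"jaw":1},{"rotation":[0,0,-8.4],"travel":[-4.6,39,1],"jaw":1},{"rotation":[0,0,0],"travel":[0,0,0],"jaw":1},{"rotation":[0,0,0],"travel":[0,0,0],"jaw":1}]'
python3 lid.py w14
```

```text
time: 16.52
ee_pos: [0.4899, 0.3227, 0.2165]
tcp_rot: [-90.1, 0.1, -9.1]
wrist_force: [0.4, -0.1, -1.1]
opening: 0.0856
16.575 [0.4901 0.3224 0.2169] [-90.1   0.1  -9.2] [ 33.3   9.9  13.9  94.1  -0.  132.5]
[242, 164, 68, 67, 2661] centre 492.5 327.4 size [56.7 55.3] ang 80.8
[274, 279, 74, 73, 3414] centre 506.0 210.4 size [56.1 62.6] ang 15.7
```

View pics/w14.png

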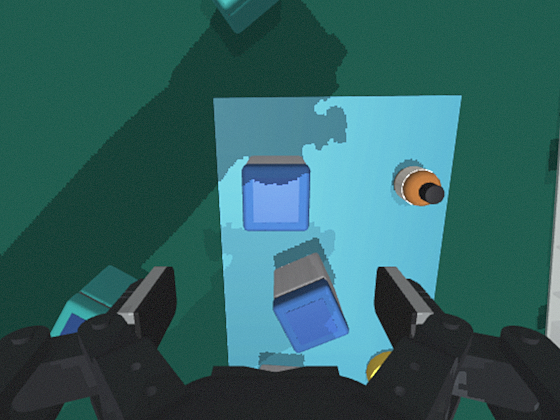

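```bash
python3 -m jog '[{"rotation":[0,0,0],"travel":[2,4,-30],"jaw":1},{"rotation":[0,0,0],"travel":[0,0,-50],"jaw":1},{"rotation":[0,0,0],"travel":[0,0,-50],"jaw":1},{"rotation":[0,0,0],"travel":[0,0,-38],"jaw":1},{"rotation":[0,0,0],"travel":[0,0,-13],"jaw":1},{"rotation":[0,0,0],"travel":[0,0,0],"jaw":1}]' 60
python3 lid.py w15
```

```text
time: 17.32
ee_pos: [0.4923, 0.3265, 0.0369]
tcp_rot: [-90.0, 0.0, -9.3]
wrist_force: [0.1, -0.2, 0.1]
opening: 0.0852
17.375 [0.4928 0.327  0.0381] [-89.9  -0.1  -9.3] [ 33.6  11.2  -4.4  74.3  -0.  132.8]
[181, 248, 180, 134, 20487] centre 494.0 336.2 size [48.6 55.1] ang 81.0
```

View pics/w15.png

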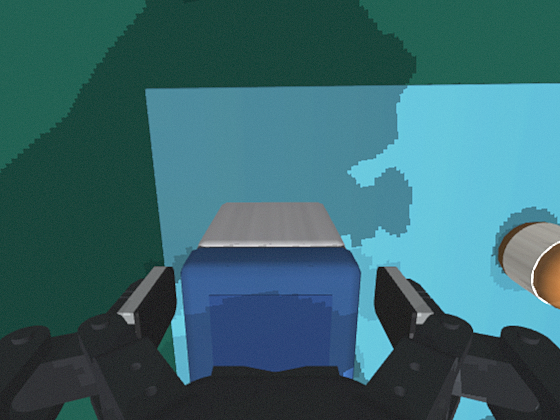

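```bash
python3 -m jog '[{"rotation":[0,0,0],"travel":[-0.5,-1,-1],"jaw":1},{"rotation":[0,0,0],"travel":[0,0,0],"jaw":-1},{"rotation":[0,0,0],"travel":[0,0,0],"jaw":-1},{"rotation":[0,0,0],"travel":[0,0,0],"jaw":-1},{"rotation":[0,0,0],"travel":[0,0,0],"jaw":-1}]' 60
python3 -m jog '[{"rotation":[0,0,0],"travel":[0,0,12],"jaw":-1},{"rotation":[0,0,0],"travel":[0,0,20],"jaw":-1},{"rotation":[0,0,0],"travel":[0,0,20],"jaw":-1},{"rotation":[0,0,0],"travel":[0,0,8],"jaw":-1},{"rotation":[0,0,0],"travel":[0,0,0],"jaw":-1},{"rotation":[0,0,0],"travel":[0,0,0],"jaw":-1},{"rotation":[0,0,0],"travel":[0,0,0],"jaw":-1}]'
python3 heft.py w16
```

```text
time: 18.0
ee_pos: [0.4918, 0.3265, 0.0368]
tcp_rot: [-89.9, -0.0, -9.2]
wrist_force: [-2.3, -0.6, 5.5]
opening: 0.0556
time: 18.88
ee_pos: [0.4913, 0.3259, 0.0949]
tcp_rot: [-90.1, 0.1, -9.2]
wrist_force: [0.3, -0.3, -7.4]
opening: 0.0553
[[-0.08, -0.12, -7.33], [0.38, 0.51, -6.15], [0.62, 0.17, -6.55], [-0.21, 0.16, -7.4], [0.11, 0.13, -6.45], [-0.2, 0.26, -6.74]]
mean [ 0.10169984  0.18515255 -6.76981898] kg 0.6900936783864253 eff [-6.17879498e+01  5.03330064e+01  2.15640248e-02] 19.175 [0.49164009 0.32607112 0.09565448] [-9.00074348e+01  9.61895146e-03 -9.23806479e+00] 0.055271129703899774
```

View pics/w16.png

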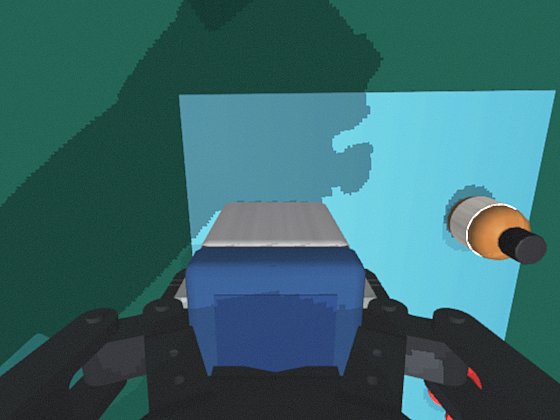

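Tin 3 reads 0.69 kg, against 0.30 and 0.35 kg, so it is the heaviest. I'll raise it and carry it to the plate.

```bash
python3 -m jog '[{"rotation":[0,0,0],"travel":[0,0,20],"jaw":-1},{"rotation":[0,0,0],"travel":[0,0,40],"jaw":-1},{"rotation":[0,0,0],"travel":[0,0,35],"jaw":-1},{"rotation":[0,0,0],"travel":[2.5,-15,13],"jaw":-1},{"rotation":[0,0,2],"travel":[5,-30,0],"jaw":-1},{"rotation":[0,0,2],"travel":[7,-40,0],"jaw":-1},{"rotation":[0,0,2],"travel":[8,-45,0],"jaw":-1},{"rotation":[0,0,2],"travel":[8,-45,0],"jaw":-1}]'
python3 -m jog '[{"rotation":[0,0,2],"travel":[8,-45,0],"jaw":-1},{"rotation":[0,0,2],"travel":[8,-45,0],"jaw":-1},{"rotation":[0,0,2],"travel":[8,-45,0],"jaw":-1},{"rotation":[0,0,2],"travel":[8,-45,0],"jaw":-1},{"rotation":[0,0,2],"travel":[8,-45,0],"jaw":-1},{"rotation":[0,0,2],"travel":[8,-45,0],"jaw":-1},{"rotation":[0,0,0.5],"travel":[8,-45,0],"jaw":-1},{"rotation":[0,0,0],"travel":[7,-40,0],"jaw":-1}]'
python3 -m jog '[{"rotation":[0,0,0],"travel":[6,-35,0],"jaw":-1},{"rotation":[0,0,0],"travel":[4,-22,0],"jaw":-1},{"rotation":[0,0,0],"travel":[2,-11,0],"jaw":-1},{"rotation":[0,0,0],"travel":[0,0,0],"jaw":-1},{"rotation":[0,0,0],"travel":[0,0,0],"jaw":-1}]'
python3 - <<'E'
from h import *
for c in ["scene","wrist"]: cv2.imwrite(f"pics/{c}17.png",bot.camera(c)[:,:,::-1])
o=bot.get_obs(); print(o["time"],o["ee_pos"],o["tcp_rot"],o["wrist_force"],o["opening"])
E
```

```text
time: 20.18
ee_pos: [0.5219, 0.1488, 0.2027]
tcp_rot: [-90.0, 0.1, -1.2]
wrist_force: [0.5, 0.6, -7.3]
opening: 0.0554
time: 21.18
ee_pos: [0.5844, -0.2063, 0.2026]
tcp_rot: [-90.0, 0.1, 11.2]
wrist_force: [0.6, -0.2, -6.3]
opening: 0.0551
time: 21.8
ee_pos: [0.597, -0.2711, 0.2037]
tcp_rot: [-90.0, 0.0, 11.3]
wrist_force: [0.3, 1.1, -7.7]
opening: 0.0554
21.9 [ 0.59718875 -0.27102271  0.20401549] [-8.99988319e+01 -8.69820743e-03  1.13200838e+01] [-0.21464275  0.11882851 -6.64663137] 0.055332936652623683
```

View pics/scene17.png

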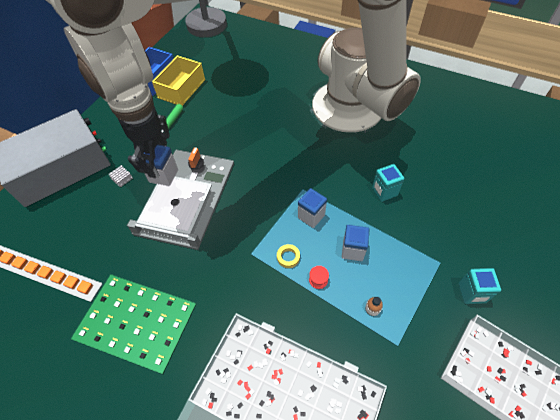

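View pics/wrist17.png

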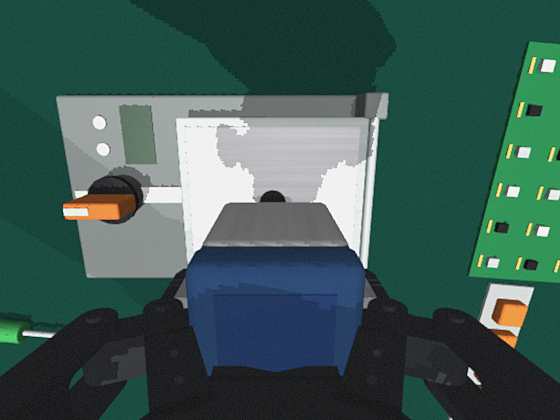

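Tin is upright just beside the plate dot. I'll centre it, then recheck the knob heading in this view, because the bar looks slightly askew.

```bash
python3 -m jog '[{"rotation":[0,0,0],"travel":[-1,-6.5,0],"jaw":-1},{"rotation":[0,0,0],"travel":[0,0,0],"jaw":-1},{"rotation":[0,0,0],"travel":[0,0,0],"jaw":-1}]'
python3 - <<'E'
from h import *
import pickle
im=bot.camera("wrist"); P=bot.camera_params("wrist"); pickle.dump(P,open("w18.pkl","wb"))
cv2.imwrite("pics/w18.png",im[:,:,::-1])
cv2.imwrite("pics/w18c.png",cv2.resize(im[70:290,40:240,::-1],None,fx=3.5,fy=2.7,interpolation=cv2.INTER_CUBIC))
o=bot.get_obs(); print(o["time"],o["ee_pos"],o["tcp_rot"],o["wrist_force"],o["opening"])
E
```

```text
time: 22.28
ee_pos: [0.5962, -0.2784, 0.2038]
tcp_rot: [-90.0, -0.0, 11.3]
wrist_force: [-0.5, -0.1, -6.6]
opening: 0.0552
22.325 [ 0.59615781 -0.27837832  0.20375377] [-8.99945415e+01  4.04148014e-03  1.12567991e+01] [ 0.55814365  0.54697155 -7.09105307] 0.055380202803531814
```

View pics/w18c.png

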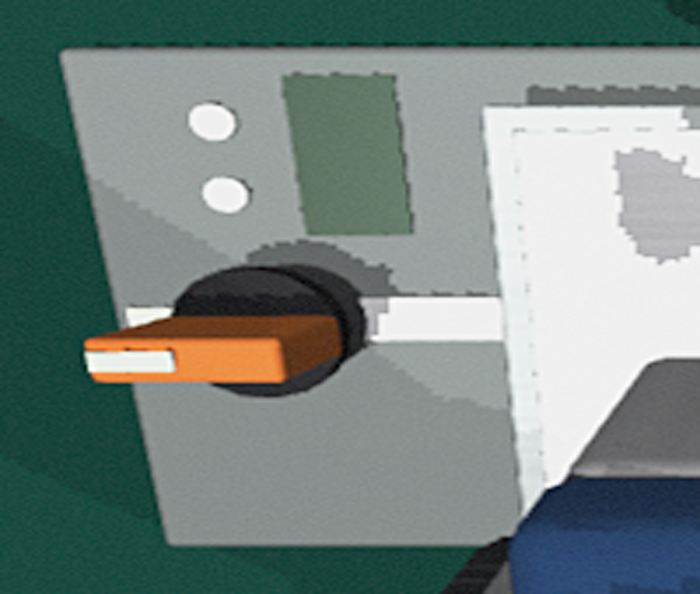

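```bash
python3 - <<'E'
from h import *
im=bot.camera("top"); cv2.imwrite("pics/t19.png",im[:,:,::-1])
o=bot.get_obs(); print(o["time"],o["ee_pos"],o["wrist_force"],o["qd"])
print("handed in",bot.job_done())
E
```

```text
22.375 [ 0.59619158 -0.27834542  0.20382004] [ 0.54736525 -0.02914727 -6.90967474] [ 0.05482417 -0.10226751  0.02302797 -0.05338026  0.04996961 -0.08508603]
the job is handed in; nothing more can be done
handed in None
```

View pics/t19.png

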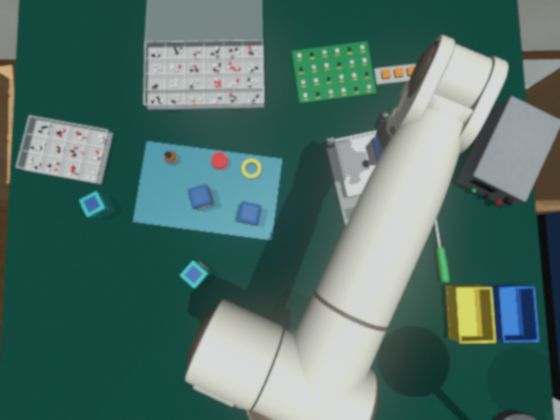

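The job is handed in at 22.4 s: the plate is levelled and the heaviest tin, tin 3, is held upright over the middle of it.

- **Knob:** I turned it about 51° clockwise, after a first turn that overshot by about 1° and was corrected. The last close view shows the pointer lying on the mark and the bar parallel to the base edges.
- **Hefting:** I lifted the tins in order 1, 2, 3, each about 58 mm clear of the mat. The wrist force gave about 0.30, 0.35 and 0.69 kg. Tins 1 and 2 are back upright on their spots.
- **Final hold:** The grip reads TCP (0.596, −0.278, 0.204). That puts the tin's bottom about 0.170 m above the table, or 12 cm above the plate, and 1–2 mm from the measured plate centre at (0.5965, −0.277).
- **Other things:** The last top view shows the tape, spool, flux bottle and screwdriver in place. The arm hides the heat sink in that view; it was in place in the scene view just before.

No check failed. The plate dot came out 2–4 mm different between the three cameras, and I used the middle value. Tins 1 and 2 were released just before bearing fully on the mat, a drop of under 1 mm by the wrist force. A wrist view after each release showed them standing.

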